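Spring check on a two-station tester

ROBOT

A 6-joint arm with a two-finger parallel gripper is mounted at the origin on the work surface. World frame = base frame: x ahead of the robot, y to its left, z up, the work surface at z = 0. Lengths are in m, angles in degrees, forces in N, time in s.
With the tool pointing down it reaches from about 0.35 to 0.875 m from the base axis. Payload 4.2 kg.
Tool frame: the origin (TCP) lies midway between the tips of the shut fingers; the grasp point (between the pads) lies 19 mm behind it; y points along the fingers, x is the direction in which the jaws open and shut, and the axes are right-handed (so a half turn about y gives the same grasp; the last joint's range is limited). The gripper opens to 87 mm and grips with 3 to 60 N. Pads are 19 mm wide; open, the fingers measure 117 mm over their backs; the gripper's body (75 mm by 190 mm) begins 51 mm behind the grasp point.
Start: joints at [89.301, 22.042, 0.453, 0, -68.411, -14.817], TCP at [0.167, 0.602, 0.223] pointing down, gripper open.
Joint ranges: [-179.83, 179.83], [-69.29, 118.12], [-61.27, 80.66], [-181.25, 117.63], [-171.15, -9.14], [-177.46, 177.46]. Speed limits (degrees/s): [159.86, 159.86, 180, 180, 180, 180].

INTERFACE

Orientations are given as a 3x3 rotation matrix whose columns are the frame's x, y, z axes.
In Python, from station import * gives the robot as it stands.
- The arm moves only by the tool jog_arm, never from a script. Its argument "series" is a list of rows, each a list of 3 entries, a list of its own where there are three numbers: the shift along the tool's x, y, z in m, then the turn, a rotation vector about the tool's x, y, z in degrees, then the finger opening in m, from 0 to 0.087. A call has 1 to 10 rows; each row shifts and turns the commanded pose from where the row before left it, along the tool's axes as they then stand; what a row does not reach is not made up. A row lasts 1/8 s, in which the tool goes at most 62.5 mm and 10.7 degrees, less where a joint would pass 70% of its speed; a pose out of reach is approached as far as the arm can. A call is refused whole if a number of a shift passes 0.0625 or a number of a turn 10.7, either way. A call with a gripper value outside its range is refused whole. The fingers move at their own pace and stop on an object; the grip force is fixed at half the most. Time passes only in rows, so rows that do not move let the fingers close. It gives the time, the measured TCP pose, the force and the opening at its end, in the units of the state.
- sense(): the state, without advancing time (a new reading comes with each control period).
- capture(name): name is "scene" or "side" or "wrist"; returns the picture (420x560x3 uint8, red, green, blue); there is no depth.
- camera_info(name): a dict with "fx", "fy", "cx", "cy" (pixels), "rvec" (rotation vector, rad) and "tvec" (3), from world to camera coordinates, as OpenCV has them. Camera axes: x right, y down, z forward; pixel columns grow to the right and rows downward; lengths in m; the calibration is good to about 2 mm. A picture is of the moment at which its call begins: read the wrist's pose just before it. camera_info takes no time and is no camera call; for the wrist camera it gives the pose at the moment of the call.
- finish_job(): hands the job in, once; it reports no verdict.
The state is a dict: "time_s": time; "joints": joint angles; "joint_velocities": joint speeds; "effort": joint torques, N m; "tcp_pos": TCP position; "ee_rot": TCP orientation; "wrist_force": force on the tool from outside, world axes, zero at the start; "moment": the same for the moment, N m; "gripper_width": opening from 0.0 (shut) to 1.0 (fully open).
Only numpy, scipy, OpenCV 4.12 (cv2) and the standard library are available. Lean on these libraries where they do the work, as an engineer would, in place of code of your own. Each camera call takes 0.05 s, during which the arm holds its last target. There are 200 camera calls.

TASK

One of the two dispenser springs on the tester is worn. Press each one gently straight down, first the left one and then the right one (as the robot sees them), until its cap is level with the height post and no further, hold it there for a second to read the force, and let it up. Then take the spring that pushed back with less force off the tester and stand it fully home in the empty socket of the reject holder, let go, leaving the sound spring seated on its plate and the vial, jar and screwdriver undisturbed.

Things in the scene. Friction and masses are not known exactly. Their poses are not given: they have to be found in the camera images.
- tester: Two-station spring tester, fixed: grey base 150 x 200 x 30 mm, origin on the bench, x away from the robot, y to the left at yaw 0 (yaw within 0.3). Two square steel plates 70 x 70 x 14 mm side by side along y, 100 mm apart, tops 52 mm above the bench, a spring in the socket of each. A plate sinks 1 mm per 3 N pressed on it. Behind each, further from the robot, lies its round white dial, 60 mm wide.
- seat_left (a point): Centre of the socket of the left plate (the tester's +y side), on the plate's top face; moves with the plate. Socket: 28 mm hole, 10 mm deep.
- post_left (a point): Top of the height post of the left plate: brass rod 8 mm in diameter, 58 mm tall above the plate, on its outer corner nearest the robot, 30 mm in x and 30 mm in y from the socket's centre. It marks the test height.
- needle_left (a joint): Needle of the dial behind the left plate, rad: 0 with nothing pressed, 0.1 rad for each newton pressed on that plate (dial ticks every 5 N).
- seat_right (a point): Centre of the socket of the right plate (the tester's -y side), on the plate's top face; moves with the plate. Socket: 28 mm hole, 10 mm deep.
- post_right (a point): Top of the height post of the right plate: brass rod 8 mm in diameter, 58 mm tall above the plate, on its outer corner nearest the robot, 30 mm in x and 30 mm in y from the socket's centre. It marks the test height.
- needle_right (a joint): Needle of the dial behind the right plate, rad: 0 with nothing pressed, 0.1 rad for each newton pressed on that plate (dial ticks every 5 N).
- peak_left (a joint): Thin peak pointer on the dial of the left plate, rad, same scale as the needle and 0 at the start: the needle pushes it ahead and it stays at the highest reading so far.
- peak_right (a joint): Thin peak pointer on the dial of the right plate, rad, same scale as the needle and 0 at the start: the needle pushes it ahead and it stays at the highest reading so far.
- holder: Reject holder, fixed on the bench on the other side from the tester (left or right): bare aluminium block 80 x 80 x 40 mm with one empty socket in its top; origin under its centre, on the bench.
- socket (a point): Centre of the mouth of the holder's socket, on its top face, 40 mm above the bench: 28 mm hole, 10 mm deep, slightly chamfered.
- spring_p_grip (a point): Spring unit p, 80 g; both look the same. From below: chamfered foot 26 mm wide, 8 mm long; rigid aluminium cup 32 mm wide, 36 mm tall (grip here); 26 mm of open coil; flat cap. 70 mm stand above the plate when seated, the cup's shoulder on the plate. Point on the axis, 36 mm above the foot's underside (28 mm above plate or holder when seated), 8 mm below the cup's rim; z up.
- cap_p_top (a point): Centre of the top face of the steel cap of spring p, 30 mm wide, 8 mm thick: press here, straight down. 42 mm above spring_p_grip when not pressed. Either spring may be the worn one, and either may stand left or right.
- cap_p (a joint): Compression of spring p, m: 0 free, 0.012 at the test height (cap top level with the top of the height post), 0.018 fully shut. The cap starts to move at 3 to 4 N; at the test height a sound spring pushes back with about 13 N, a worn one with about 7 N.
- spring_q_grip (a point): Spring unit q, 80 g; both look the same. From below: chamfered foot 26 mm wide, 8 mm long; rigid aluminium cup 32 mm wide, 36 mm tall (grip here); 26 mm of open coil; flat cap. 70 mm stand above the plate when seated, the cup's shoulder on the plate. Point on the axis, 36 mm above the foot's underside (28 mm above plate or holder when seated), 8 mm below the cup's rim; z up.
- cap_q_top (a point): Centre of the top face of the steel cap of spring q, 30 mm wide, 8 mm thick: press here, straight down. 42 mm above spring_q_grip when not pressed. Either spring may be the worn one, and either may stand left or right.
- cap_q (a joint): Compression of spring q, m: 0 free, 0.012 at the test height (cap top level with the top of the height post), 0.018 fully shut. The cap starts to move at 3 to 4 N; at the test height a sound spring pushes back with about 13 N, a worn one with about 7 N.
- jar: Bystander, loose: small jar, 60 mm wide, 70 mm tall. Origin at its underside.
- vial: Bystander, loose: small capped vial, 25 mm wide, 50 mm tall, standing between tester and holder. Origin at its underside.
- screwdriver: Bystander, loose: screwdriver, 160 mm long, lying in front of the robot. Origin at its underside.

How it is judged:
By the outcome, as a careful person would: the job done as asked, in the order asked, and still so for the second after the job is handed in, with the robot touching nothing.
It also fails if it takes over 72 s, if anything falls off the work surface, if the arm or the gripper's body presses on something with over 40 N, if the wrist force passes 120 N, or if a joint passes its speed limit or range.

## Working session

There is one attempt and no reset: what is moved stays moved. The work goes in short steps, Python scripts to look and compute and a tool call to move; the robot and the scene stay as the last step left them, time stands still between calls to the robot, and variables do not carry over. Pictures are saved under pics/ and viewed, about 8 in all and at most 12, crops included, and the job is handed in when it is done.

Besides the shell and the picture viewer there is one more tool, called after "Call:" as name(argument=value, ...), one argument or row to a line, values as JSON. jog_arm: Moves the arm, as the interface text tells. Its arguments: {"type":"object","properties":{"series":{"type":"array","items":{"type":"array"}}},"required":["series"]}

```bash
mkdir -p pics
python3 - <<'E'
from station import *
import cv2,numpy as np
s=sense();print(s)
for n in ["scene","side","wrist"]:
    print(n,camera_info(n)); cv2.imwrite(f"pics/{n}0.png",cv2.resize(capture(n)[:,:,::-1],(800,600),interpolation=cv2.INTER_CUBIC))
E
```

```text
{'time_s': 0.0, 'joints': array([ 8.93015005e+01,  2.20892559e+01,  3.78547879e-01, -2.83801065e-02,
       -6.84110911e+01, -1.48174848e+01]), 'joint_velocities': array([-0.0612483 , -0.09753823,  0.01432474, -0.07056435, -0.01006735,
       -0.05024636]), 'effort': array([ 1.34698035e-03, -3.90662885e+01,  1.87403530e+01,  4.21983227e+00,
        1.10002587e-02, -1.89510042e-04]), 'tcp_pos': array([0.1670057 , 0.60163793, 0.22146863]), 'ee_rot': array([[-2.67682746e-01, -4.86458426e-04,  9.63506985e-01],
       [-9.63504658e-01, -2.11997826e-03, -2.67683170e-01],
       [ 2.17283060e-03, -9.99997635e-01,  9.87766439e-05]]), 'wrist_force': array([-0.56968952,  0.63689865, -0.33027831]), 'moment': array([0.03332988, 0.02734724, 0.03879373]), 'gripper_width': 0.9975123288542247}
scene {'fx': 464.57329876688107, 'fy': 464.57329876688107, 'cx': 277.454665591708, 'cy': 203.5438011211964, 'rvec': array([ 1.9875783 ,  1.04949629, -0.51409922]), 'tvec': array([-0.29042396, -0.15984557,  1.33747906])}
side {'fx': 430.35058947290514, 'fy': 430.35058947290514, 'cx': 271.640109713184, 'cy': 211.68372888227393, 'rvec': array([ 2.29773594, -0.49479021,  0.20954882]), 'tvec': array([-0.43423651,  0.23239611,  0.74407533])}
wrist {'fx': 327.50310552108556, 'fy': 327.50310552108556, 'cx': 279.0830351483524, 'cy': 205.3520728974432, 'rvec': array([-1.79650077,  2.36329749,  0.3071942 ]), 'tvec': array([ 0.6249411 , -0.03148432,  0.3891741 ])}
```

View pics/scene0.png

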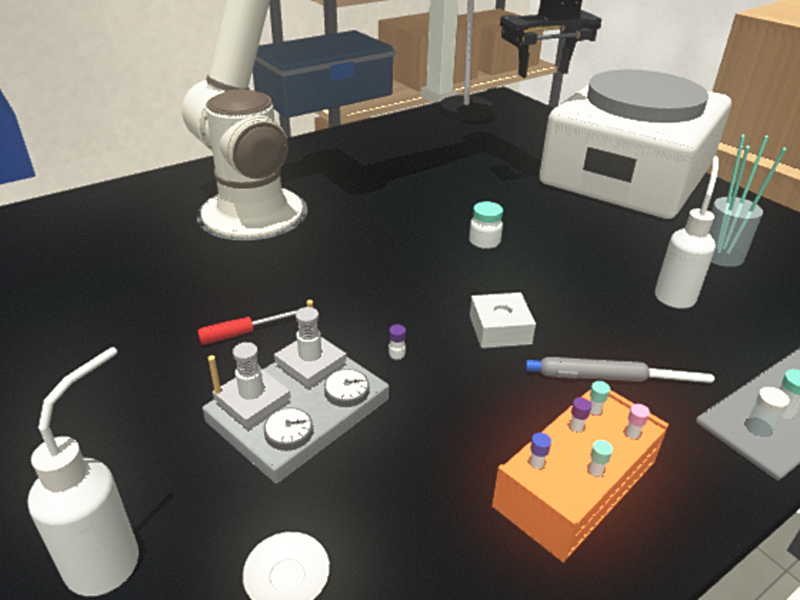

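View pics/side0.png

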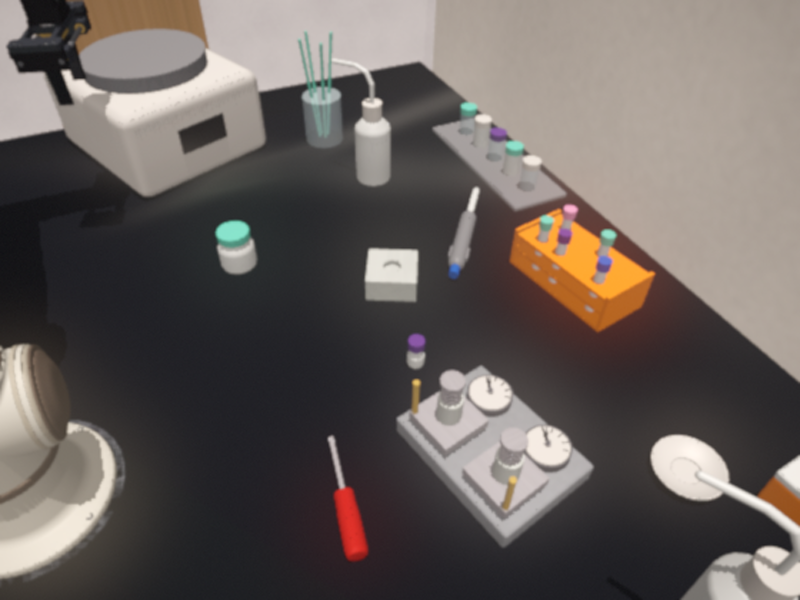

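```bash
cat > h.py <<'E'
from station import *
import cv2,numpy as np
def cam(n):
    c=camera_info(n);K=np.array([[c['fx'],0,c['cx']],[0,c['fy'],c['cy']],[0,0,1]]);return K,np.array(c['rvec']),np.array(c['tvec'])
def ray(c,p):
    K,r,t=c;R=cv2.Rodrigues(r)[0];d=R.T@np.linalg.solve(K,[p[0],p[1],1]);return -R.T@t,d/np.linalg.norm(d)
def onz(c,p,z):
    o,d=ray(c,p);return o+d*(z-o[2])/d[2]
def tri(obs):
    A=np.zeros((3,3));b=np.zeros(3);rs=[ray(c,p) for c,p in obs]
    for o,d in rs: M=np.eye(3)-np.outer(d,d);A+=M;b+=M@o
    x=np.linalg.solve(A,b);return x,[round(1e3*np.linalg.norm((np.eye(3)-np.outer(d,d))@(x-o)),1) for o,d in rs]
def proj(c,X):
    return cv2.projectPoints(np.array(X,float).reshape(-1,3),c[1],c[2],c[0],None)[0].reshape(-1,2)
def crop(n,im,x0,y0,w,h,s,tag):
    cv2.imwrite(f'pics/{tag}.png',cv2.resize(np.ascontiguousarray(im[y0:y0+h,x0:x0+w,::-1]),(w*s,h*s),interpolation=cv2.INTER_CUBIC))
E
python3 - <<'E'
from h import *
S,D=cam('scene'),cam('side');k=.7
P=dict(capL=((308,313),(452,378)),capR=((245,350),(512,437)),postL=((310,303),(416,381)),postR=((212,358),(512,478)),socket=((503,310),(392,266)),vialtop=((397,330),(416,341)),jartop=((487,209),(233,230)),dialL=((347,386),(490,393)),dialR=((289,427),(548,446)),sdtip=((304,312),(331,437)),sdend=((200,336),(356,557)))
for n,(a,b) in P.items(): print(n,*tri([(S,np.array(a)*k),(D,np.array(b)*k)]))
E
```

```text
capL [ 0.49709187 -0.13587806  0.12214037] [np.float64(0.4), np.float64(0.4)]
capR [ 0.51753817 -0.23387942  0.12088864] [np.float64(1.4), np.float64(1.4)]
postL [ 0.46202066 -0.11388073  0.10823991] [np.float64(1.2), np.float64(1.2)]
postR [ 0.49617138 -0.26994001  0.10930533] [np.float64(0.9), np.float64(0.9)]
socket [0.5580758  0.16550889 0.03700319] [np.float64(0.4), np.float64(0.4)]
vialtop [ 0.51689437 -0.005494    0.0470791 ] [np.float64(0.0), np.float64(0.0)]
jartop [0.34236877 0.3180676  0.06938442] [np.float64(1.1), np.float64(1.1)]
dialL [ 0.56808676 -0.12180882  0.03902517] [np.float64(0.3), np.float64(0.3)]
dialR [ 0.59042594 -0.21977809  0.03944446] [np.float64(0.2), np.float64(0.2)]
sdtip [ 0.35999935 -0.07749161  0.00834636] [np.float64(1.5), np.float64(1.5)]
sdend [ 0.32995964 -0.2376265   0.01251295] [np.float64(0.9), np.float64(0.9)]
```

Call:
jog_arm(
  series=[
    [[0.0445,0,0.0368],[0,0,0],0.0],
    [[0.0445,0,0.0368],[0,0,0],0.0],
    [[0.0445,0,0.0368],[0,0,0],0.0],
    [[0.0445,0,0.0368],[0,0,0],0.0],
    [[0.0445,0,0.0368],[0,0,0],0.0],
    [[0.0445,0,0.0368],[0,0,0],0.0],
    [[0.0445,0,0.0368],[0,0,0],0.0],
    [[0.0445,0,0.0368],[0,0,0],0.0],
    [[0.0445,0,0.0368],[0,0,0],0.0],
    [[0.0445,0,0.0368],[0,0,0],0.0],
  ],
)

```text
time_s: 1.4
tcp_pos: [0.403, 0.0732, 0.2228]
ee_rot: [[-0.267, 0.001, 0.964], [-0.964, 0.0, -0.267], [-0.001, -1.0, 0.001]]
wrist_force: [0.3, 0.6, 0.6]
gripper_width: 0.019
```

Call:
jog_arm(
  series=[
    [[0.0445,0,0.0368],[0,0,0],0.0],
    [[0.0445,0,0.0368],[0,0,0],0.0],
    [[0.0445,0,0.0368],[0,0,0],0.0],
    [[0,0,0],[0,10.4,0],0.0],
    [[0,0,0],[0,10.4,0],0.0],
    [[0,0,0],[0,10.4,0],0.0],
    [[0,0,0],[0,10.4,0],0.0],
    [[0,0,0],[0,10.4,0],0.0],
    [[0,0,0],[0,10.2,0],0.0],
    [[0,0,0],[0,0,0],0.0],
  ],
)

```text
time_s: 2.65
tcp_pos: [0.4732, -0.0832, 0.2223]
ee_rot: [[-0.977, -0.001, 0.215], [-0.215, 0.0, -0.977], [0.0, -1.0, -0.0]]
wrist_force: [-0.5, -0.9, 0.1]
gripper_width: -0.0
```

Run:
```python
from h import *
s=sense();c=cam('wrist');print(s['time_s'],s['tcp_pos'],s['ee_rot'].round(3),s['wrist_force'],s['gripper_width'],s['joints'].round(1));print(ray(c,(280,210)))
im=capture('wrist');np.savez('w1.npz',K=c[0],r=c[1],t=c[2])
cv2.imwrite('pics/w1.png',cv2.resize(im[:,:,::-1],(800,600),interpolation=cv2.INTER_CUBIC))
```

```text
2.65 [ 0.47315775 -0.08317926  0.22233839] [[-0.977 -0.001  0.215]
 [-0.215  0.    -0.977]
 [ 0.    -1.    -0.   ]] [-0.52668174 -0.86196007  0.1452127 ] -4.430742260495073e-06 [  9.5   7.9 -19.1  -0.  -63.    3. ]
(array([ 0.48758178, -0.15101594,  0.38451596]), array([-0.06023284,  0.26493415, -0.96238345]))
```

View pics/w1.png

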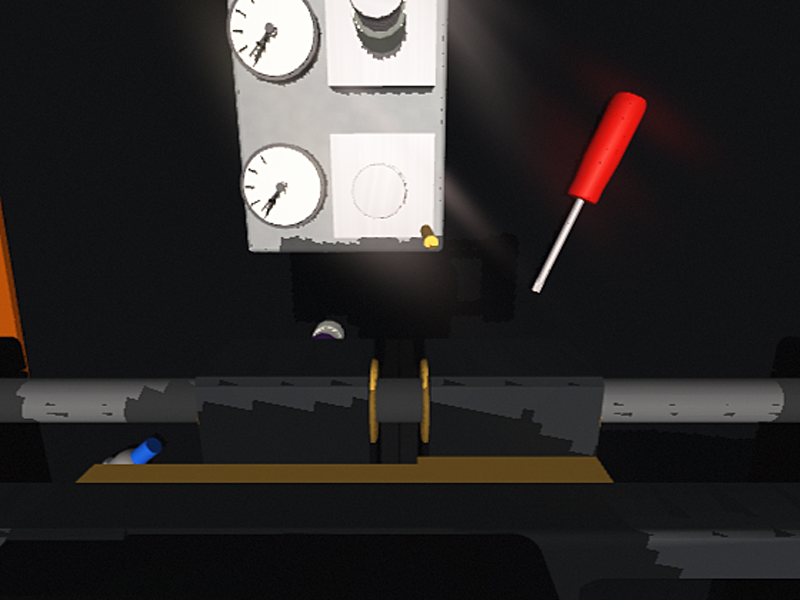

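Run:
```python
from h import *
w=np.load('w1.npz');c=(w['K'],w['r'],w['t']);k=.7
for n,p,z in [('capL',(379,191),.122),('l',(352,191),.122),('r',(407,191),.122),('post',(431,240),.11),('capR',(377,3),.122),('dialL',(283,185),.04),('plate bl',(333,237),.052),('plate br',(435,238),.052),('plate tl',(331,133),.052),('plate tr',(435,133),.052),('R bl',(328,86),.052),('R br',(435,87),.052)]: print(n,onz(c,np.array(p)*k,z).round(4))
```

```text
capL [ 0.4958 -0.1369  0.122 ]
l [ 0.5103 -0.1338  0.122 ]
r [ 0.4808 -0.1403  0.122 ]
post [ 0.4605 -0.1152  0.11  ]
capR [ 0.5155 -0.2264  0.122 ]
dialL [ 0.5665 -0.1219  0.04  ]
plate bl [ 0.5235 -0.0948  0.052 ]
plate br [ 0.4523 -0.1097  0.052 ]
plate tl [ 0.5374 -0.1637  0.052 ]
plate tr [ 0.469  -0.1787  0.052 ]
R bl [ 0.5446 -0.1921  0.052 ]
R br [ 0.4757 -0.2066  0.052 ]
```

Call:
jog_arm(
  series=[
    [[-0.0107,0,0.0575],[0,0,0],0.0],
    [[0,0.046,0],[0,0,0],0.0],
    [[0,0.044,0],[0,0,0],0.0],
    [[0,0,0],[0,0,0],0.0],
    [[0,0,0],[0,0,0],0.0],
  ],
)

```text
time_s: 3.32
tcp_pos: [0.4974, -0.1372, 0.1342]
ee_rot: [[-0.977, 0.003, 0.215], [-0.215, -0.001, -0.977], [-0.002, -1.0, 0.001]]
wrist_force: [0.0, -0.4, 0.2]
gripper_width: 0.004
```

Run:
```python
from h import *
s=sense();print(s['time_s'],s['tcp_pos'],s['wrist_force'])
im=capture('scene');S=cam('scene');D=cam('side')
print(proj(S,[[.496,-.137,.122],[.4605,-.115,.11],[.5173,-.2347,.122]]),proj(D,[[.496,-.137,.122],[.5173,-.2347,.122]]))
a=cv2.resize(im[170:260,165:255,::-1],(400,400),interpolation=cv2.INTER_CUBIC)
im=capture('side');b=cv2.resize(im[220:330,270:380,::-1],(400,400),interpolation=cv2.INTER_CUBIC)
cv2.imwrite('pics/c1.png',np.hstack([a,b]))
```

```text
3.325 [ 0.49740823 -0.13718627  0.13415456] [ 0.03259266 -0.43804111  0.19123788]
[[214.92808905 218.92187204]
 [216.49282196 210.71364891]
 [171.52747677 244.07848423]] [[316.22932033 265.5476289 ]
 [359.10028913 306.78266748]]
```

View pics/c1.png

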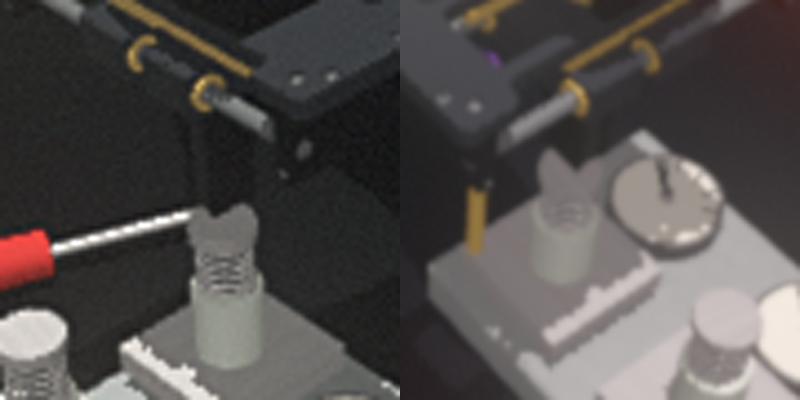

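Call:
jog_arm(
  series=[
    [[0,0.004,0],[0,0,0],0.0],
    [[0,0.004,0],[0,0,0],0.0],
    [[0,0,0],[0,0,0],0.0],
    [[0,0,0],[0,0,0],0.0],
  ],
)

```text
time_s: 3.92
tcp_pos: [0.4961, -0.1371, 0.1246]
ee_rot: [[-0.977, 0.0, 0.213], [-0.213, -0.0, -0.977], [-0.0, -1.0, 0.0]]
wrist_force: [-0.5, -1.2, -0.1]
gripper_width: 0.006
```

Call:
jog_arm(
  series=[
    [[0,0.001,0],[0,0,0],0.0],
    [[0,0,0],[0,0,0],0.0],
  ],
)

```text
time_s: 4.18
tcp_pos: [0.496, -0.1371, 0.1235]
ee_rot: [[-0.977, -0.0, 0.213], [-0.213, -0.0, -0.977], [0.0, -1.0, -0.0]]
wrist_force: [-0.4, -0.3, 1.3]
gripper_width: 0.009
```

Call:
jog_arm(
  series=[
    [[0,0.001,0],[0,0,0],0.0],
    [[0,0,0],[0,0,0],0.0],
  ],
)

```text
time_s: 4.42
tcp_pos: [0.4961, -0.1371, 0.1225]
ee_rot: [[-0.977, -0.0, 0.213], [-0.213, -0.0, -0.977], [0.0, -1.0, 0.0]]
wrist_force: [-0.7, 0.5, -0.4]
gripper_width: 0.004
```

Call:
jog_arm(
  series=[
    [[0,0.001,0],[0,0,0],0.0],
    [[0,0,0],[0,0,0],0.0],
  ],
)

```text
time_s: 4.68
tcp_pos: [0.4962, -0.1371, 0.1218]
ee_rot: [[-0.977, 0.0, 0.213], [-0.213, -0.0, -0.977], [-0.0, -1.0, 0.0]]
wrist_force: [-0.9, -0.5, 1.8]
gripper_width: 0.006
```

Call:
jog_arm(
  series=[
    [[0,0.001,0],[0,0,0],0.0],
    [[0,0,0],[0,0,0],0.0],
  ],
)

```text
time_s: 4.92
tcp_pos: [0.4962, -0.1371, 0.1207]
ee_rot: [[-0.977, 0.0, 0.213], [-0.213, -0.0, -0.977], [-0.0, -1.0, 0.0]]
wrist_force: [-1.9, -0.2, 3.8]
gripper_width: 0.007
```

Call:
jog_arm(
  series=[
    [[0,0.001,0],[0,0,0],0.0],
    [[0,0,0],[0,0,0],0.0],
  ],
)

```text
time_s: 5.18
tcp_pos: [0.4962, -0.1371, 0.1196]
ee_rot: [[-0.977, 0.0, 0.213], [-0.213, -0.0, -0.977], [-0.0, -1.0, 0.0]]
wrist_force: [-1.4, 0.5, 3.3]
gripper_width: 0.007
```

Call:
jog_arm(
  series=[
    [[0,0.001,0],[0,0,0],0.0],
    [[0,0.001,0],[0,0,0],0.0],
    [[0,0.001,0],[0,0,0],0.0],
    [[0,0.001,0],[0,0,0],0.0],
    [[0,0,0],[0,0,0],0.0],
  ],
)

```text
time_s: 5.8
tcp_pos: [0.4962, -0.1371, 0.1156]
ee_rot: [[-0.977, 0.0, 0.213], [-0.213, -0.0, -0.977], [-0.0, -1.0, 0.0]]
wrist_force: [-1.1, -0.1, 4.4]
gripper_width: 0.003
```

Call:
jog_arm(
  series=[
    [[0,0.001,0],[0,0,0],0.0],
    [[0,0.001,0],[0,0,0],0.0],
    [[0,0.001,0],[0,0,0],0.0],
    [[0,0.001,0],[0,0,0],0.0],
    [[0,0,0],[0,0,0],0.0],
  ],
)

```text
time_s: 6.42
tcp_pos: [0.4962, -0.1371, 0.1117]
ee_rot: [[-0.977, 0.0, 0.213], [-0.213, -0.0, -0.977], [-0.0, -1.0, 0.0]]
wrist_force: [0.2, 0.2, 5.9]
gripper_width: 0.007
```

Run:
```python
from h import *
F=[];Z=[]
for i in range(4):
    im=capture('side');s=sense();F.append(s['wrist_force'][2]);Z.append(s['tcp_pos'][2])
print(s['time_s'],np.round(F,2),np.round(Z,4))
```

```text
6.625 [5.45 5.33 6.05 6.41] [0.1117 0.1117 0.1117 0.1118]
```

Call:
jog_arm(
  series=[
    [[0,0.001,0],[0,0,0],0.0],
    [[0,0.001,0],[0,0,0],0.0],
    [[0,0.001,0],[0,0,0],0.0],
    [[0,0.0005,0],[0,0,0],0.0],
    [[0,0.0005,0],[0,0,0],0.0],
    [[0,0,0],[0,0,0],0.0],
  ],
)

```text
time_s: 7.38
tcp_pos: [0.4962, -0.1371, 0.1079]
ee_rot: [[-0.977, 0.0, 0.213], [-0.213, -0.0, -0.977], [-0.0, -1.0, 0.0]]
wrist_force: [-1.2, -0.2, 6.7]
gripper_width: 0.002
```

Run:
```python
from h import *
F=[];Z=[]
for i in range(6):
    im=capture('scene' if i%2 else 'side');s=sense();F.append(s['wrist_force'][2]);Z.append(s['tcp_pos'][2])
    if i%2: a=im
    else: b=im
print(s['time_s'],np.round(F,2),np.round(Z,4))
A=cv2.resize(a[195:285,185:275,::-1],(400,400),interpolation=cv2.INTER_CUBIC)
B=cv2.resize(b[245:325,280:360,::-1],(400,400),interpolation=cv2.INTER_CUBIC)
cv2.imwrite('pics/c2.png',np.hstack([A,B]))
```

```text
7.675 [7.63 6.35 7.04 7.48 6.56 7.36] [0.1079 0.1079 0.108  0.1079 0.108  0.1079]
```

View pics/c2.png

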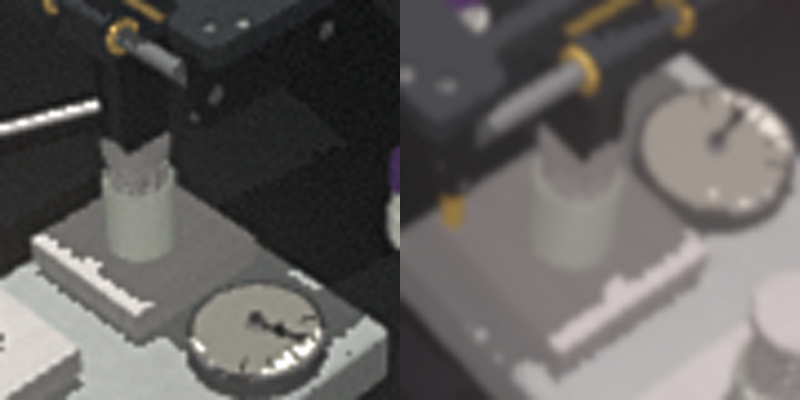

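Call:
jog_arm(
  series=[
    [[0,0.0002,0],[0,0,0],0.0],
    [[0,0,0],[0,0,0],0.0],
    [[0,0,0],[0,0,0],0.0],
    [[0,0,0],[0,0,0],0.0],
    [[0,0,0],[0,0,0],0.0],
    [[0,0,0],[0,0,0],0.0],
    [[0,0,0],[0,0,0],0.0],
    [[0,0,0],[0,0,0],0.0],
    [[0,0,0],[0,0,0],0.0],
    [[0,0,0],[0,0,0],0.0],
  ],
)

```text
time_s: 8.93
tcp_pos: [0.4962, -0.1371, 0.1078]
ee_rot: [[-0.977, 0.0, 0.213], [-0.213, -0.0, -0.977], [-0.0, -1.0, 0.0]]
wrist_force: [-1.2, 0.7, 7.8]
gripper_width: 0.004
```

Call:
jog_arm(
  series=[
    [[0,-0.004,0],[0,0,0],0.0],
    [[0,-0.006,0],[0,0,0],0.0],
    [[0,-0.008,0],[0,0,0],0.0],
    [[0,-0.018,0],[0,0,0],0.0],
    [[0,0,0.05],[0,0,0],0.0],
    [[0,0,0.05],[0,0,0],0.0],
    [[0,0.011,0],[0,0,0],0.0],
    [[0,0,0],[0,0,0],0.0],
    [[0,0,0],[0,0,0],0.0],
  ],
)

```text
time_s: 10.05
tcp_pos: [0.517, -0.2339, 0.1321]
ee_rot: [[-0.977, -0.001, 0.214], [-0.214, 0.0, -0.977], [0.001, -1.0, -0.0]]
wrist_force: [-0.5, 0.2, -0.4]
gripper_width: 0.005
```

Call:
jog_arm(
  series=[
    [[0,0.004,0.0005],[0,0,0],0.0],
    [[0,0.004,0],[0,0,0],0.0],
    [[0,0.001,0],[0,0,0],0.0],
    [[0,0.001,0],[0,0,0],0.0],
    [[0,0.001,0],[0,0,0],0.0],
    [[0,0.001,0],[0,0,0],0.0],
    [[0,0.001,0],[0,0,0],0.0],
    [[0,0.001,0],[0,0,0],0.0],
    [[0,0,0],[0,0,0],0.0],
    [[0,0,0],[0,0,0],0.0],
  ],
)

```text
time_s: 11.3
tcp_pos: [0.5177, -0.2354, 0.1188]
ee_rot: [[-0.977, 0.001, 0.213], [-0.213, -0.0, -0.977], [-0.001, -1.0, 0.0]]
wrist_force: [-0.9, 0.5, 5.9]
gripper_width: 0.007
```

Call:
jog_arm(
  series=[
    [[0,0.001,0],[0,0,0],0.0],
    [[0,0.001,0],[0,0,0],0.0],
    [[0,0.001,0],[0,0,0],0.0],
    [[0,0.001,0],[0,0,0],0.0],
    [[0,0.001,0],[0,0,0],0.0],
    [[0,0.001,0],[0,0,0],0.0],
    [[0,0.001,0],[0,0,0],0.0],
    [[0,0,0],[0,0,0],0.0],
    [[0,0,0],[0,0,0],0.0],
  ],
)

```text
time_s: 12.42
tcp_pos: [0.5179, -0.2355, 0.1126]
ee_rot: [[-0.977, 0.001, 0.213], [-0.213, -0.001, -0.977], [-0.001, -1.0, 0.001]]
wrist_force: [-2.4, 1.3, 9.7]
gripper_width: 0.009
```

Run:
```python
from h import *
F=[];Z=[]
for i in range(6):
    im=capture('side');s=sense();F.append(s['wrist_force'][2]);Z.append(s['tcp_pos'][2])
print(s['time_s'],np.round(F,2),np.round(Z,4),s['tcp_pos'])
```

```text
12.725 [9.11 8.11 9.08 9.21 8.85 8.96] [0.1126 0.1126 0.1127 0.1126 0.1126 0.1126] [ 0.51789797 -0.23549848  0.11263146]
```

Call:
jog_arm(
  series=[
    [[0,0.001,0],[0,0,0],0.0],
    [[0,0.001,0],[0,0,0],0.0],
    [[0,0.001,0],[0,0,0],0.0],
    [[0,0.001,0],[0,0,0],0.0],
    [[0,0.001,0],[0,0,0],0.0],
    [[0,0.0005,0],[0,0,0],0.0],
    [[0,0.0005,0],[0,0,0],0.0],
    [[0,0.0005,0],[0,0,0],0.0],
    [[0,0,0],[0,0,0],0.0],
  ],
)

```text
time_s: 13.85
tcp_pos: [0.5181, -0.2356, 0.1069]
ee_rot: [[-0.977, 0.002, 0.214], [-0.214, -0.001, -0.977], [-0.002, -1.0, 0.001]]
wrist_force: [-3.1, 2.0, 12.6]
gripper_width: 0.004
```

Run:
```python
from h import *
F=[];Z=[]
for i in range(4):
    im=capture('side');s=sense();F.append(s['wrist_force'][2]);Z.append(s['tcp_pos'][2])
print(s['time_s'],np.round(F,2),np.round(Z,4),s['tcp_pos'])
```

```text
14.05 [12.64 12.02 13.03 12.35] [0.1069 0.1069 0.1069 0.1069] [ 0.51806418 -0.23558139  0.10690355]
```

Call:
jog_arm(
  series=[
    [[0,0.0005,0],[0,0,0],0.0],
    [[0,0.0004,0],[0,0,0],0.0],
    [[0,0.0004,0],[0,0,0],0.0],
    [[0,0,0],[0,0,0],0.0],
  ],
)

```text
time_s: 14.55
tcp_pos: [0.5181, -0.2356, 0.1057]
ee_rot: [[-0.977, 0.002, 0.214], [-0.214, -0.001, -0.977], [-0.001, -1.0, 0.001]]
wrist_force: [-2.0, 2.2, 12.2]
gripper_width: 0.004
```

Run:
```python
from h import *
F=[];Z=[]
for i in range(8):
    im=capture('scene' if i%2 else 'side');s=sense();F.append(s['wrist_force'][2]);Z.append(s['tcp_pos'][2])
    if i%2: a=im
    else: b=im
print(s['time_s'],np.round(F,2),np.round(Z,4))
A=cv2.resize(a[205:315,135:245,::-1],(400,400),interpolation=cv2.INTER_CUBIC)
B=cv2.resize(b[285:365,320:400,::-1],(400,400),interpolation=cv2.INTER_CUBIC)
cv2.imwrite('pics/c3.png',np.hstack([A,B]))
```

```text
14.95 [13.72 13.65 13.25 12.95 13.22 13.5  14.11 13.69] [0.1058 0.1058 0.1058 0.1058 0.1058 0.1058 0.1058 0.1058]
```

View pics/c3.png

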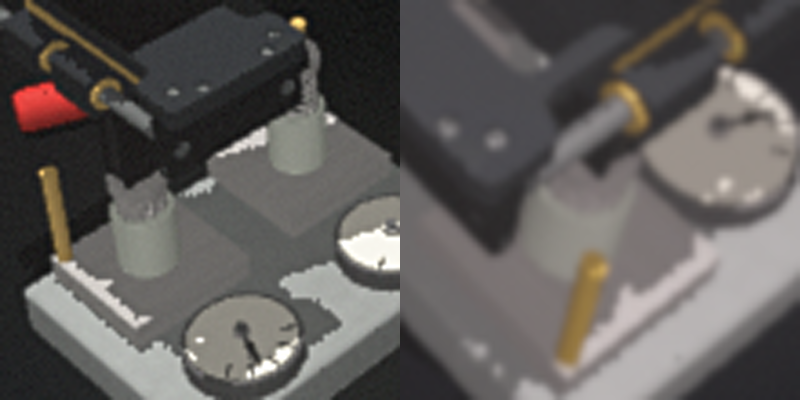

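Call:
jog_arm(
  series=[
    [[0,0.0002,0],[0,0,0],0.0],
    [[0,0,0],[0,0,0],0.0],
    [[0,0,0],[0,0,0],0.0],
    [[0,0,0],[0,0,0],0.0],
    [[0,0,0],[0,0,0],0.0],
    [[0,0,0],[0,0,0],0.0],
    [[0,0,0],[0,0,0],0.0],
    [[0,0,0],[0,0,0],0.0],
    [[0,0,0],[0,0,0],0.0],
    [[0,0,0],[0,0,0],0.0],
  ],
)

```text
time_s: 16.2
tcp_pos: [0.5181, -0.2356, 0.1056]
ee_rot: [[-0.977, 0.002, 0.214], [-0.214, -0.001, -0.977], [-0.002, -1.0, 0.002]]
wrist_force: [-3.5, 1.5, 13.9]
gripper_width: 0.006
```

Call:
jog_arm(
  series=[
    [[0,-0.004,0],[0,0,0],0.0],
    [[0,-0.006,0],[0,0,0],0.0],
    [[0,-0.01,0],[0,0,0],0.0],
    [[0,-0.02,0],[0,0,0],0.0],
    [[0,0,-0.05],[0,0,0],0.065],
    [[0,0,-0.0505],[0,0,0],0.065],
    [[0,0,0],[0,0,0],0.065],
    [[0,0,0],[0,0,0],0.065],
    [[0,0,0],[0,0,0],0.065],
  ],
)

```text
time_s: 17.32
tcp_pos: [0.4962, -0.1379, 0.143]
ee_rot: [[-0.977, -0.0, 0.211], [-0.211, -0.0, -0.977], [0.0, -1.0, -0.0]]
wrist_force: [-0.1, 0.5, -0.3]
gripper_width: 0.49
```

Run:
```python
from h import *
s=sense();print(s['time_s'],s['tcp_pos'],s['gripper_width'],s['wrist_force'])
a=capture('scene');b=capture('side')
A=cv2.resize(a[170:300,135:265,::-1],(400,400),interpolation=cv2.INTER_CUBIC)
B=cv2.resize(b[235:365,280:410,::-1],(400,400),interpolation=cv2.INTER_CUBIC)
cv2.imwrite('pics/c4.png',np.hstack([A,B]))
```

```text
17.325 [ 0.49620593 -0.13788029  0.14298953] 0.4902650060720475 [-0.05018756  0.51600182 -0.26722405]
```

View pics/c4.png

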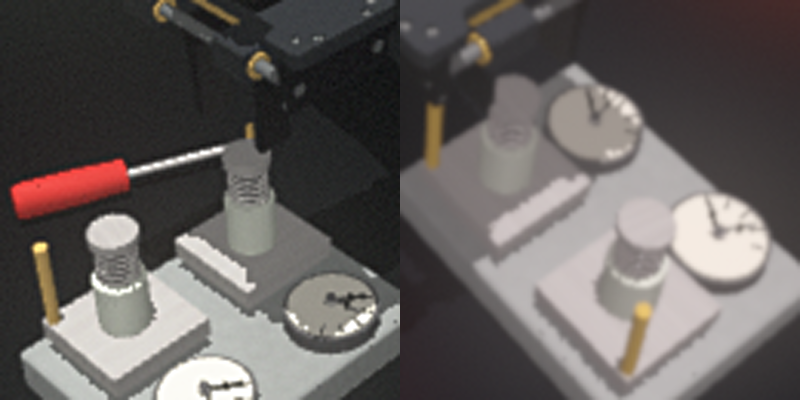

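Call:
jog_arm(
  series=[
    [[0,0,-0.0007],[0,0,0],0.065],
    [[0,0,0],[0,0,0],0.065],
    [[0,0,0],[0,0,0],0.065],
    [[0,0.02,0],[0,0,0],0.065],
    [[0,0.02,0],[0,0,0],0.065],
    [[0,0.02,0],[0,0,0],0.065],
    [[0,0.015,0],[0,0,0],0.065],
    [[0,0.007,0],[0,0,0],0.065],
    [[0,0,0],[0,0,0],0.065],
    [[0,0,0],[0,0,0],0.065],
  ],
)

```text
time_s: 18.68
tcp_pos: [0.4965, -0.1364, 0.062]
ee_rot: [[-0.977, 0.001, 0.213], [-0.213, -0.0, -0.977], [-0.001, -1.0, 0.0]]
wrist_force: [-0.3, -0.0, 0.8]
gripper_width: 0.745
```

Call:
jog_arm(
  series=[
    [[0,0,0],[0,0,0],0.04],
    [[0,0,0],[0,0,0],0.035],
    [[0,0,0],[0,0,0],0.03],
    [[0,0,0],[0,0,0],0.025],
    [[0,0,0],[0,0,0],0.025],
    [[0,0,0],[0,0,0],0.025],
    [[0,0,0],[0,0,0],0.025],
  ],
)

```text
time_s: 19.55
tcp_pos: [0.496, -0.1364, 0.0614]
ee_rot: [[-0.977, 0.0, 0.213], [-0.213, -0.0, -0.977], [-0.0, -1.0, 0.0]]
wrist_force: [0.1, -0.8, 1.2]
gripper_width: 0.358
```

Call:
jog_arm(
  series=[
    [[0,0,0],[0,0,0],0.0],
    [[0,0,0],[0,0,0],0.0],
    [[0,-0.005,0],[0,0,0],0.0],
    [[0,-0.01,0],[0,0,0],0.0],
    [[0,-0.02,0],[0,0,0],0.0],
    [[0,-0.04,0],[0,0,0],0.0],
    [[0,-0.04,0],[0,0,0],0.0],
    [[0,-0.024,0],[0,0,0],0.0],
    [[0,0,0],[0,0,0],0.0],
  ],
)

```text
time_s: 20.68
tcp_pos: [0.497, -0.1364, 0.2029]
ee_rot: [[-0.977, 0.006, 0.213], [-0.213, 0.0, -0.977], [-0.005, -1.0, 0.001]]
wrist_force: [0.6, -0.0, -1.6]
gripper_width: 0.361
```

Call:
jog_arm(
  series=[
    [[-0.0156,0,-0.0424],[0,0,0],0.0],
    [[-0.0156,0,-0.0424],[0,0,0],0.0],
    [[-0.0156,0,-0.0424],[0,0,0],0.0],
    [[-0.0156,0,-0.0424],[0,0,0],0.0],
    [[-0.0156,0,-0.0424],[0,0,0],0.0],
    [[-0.0156,0,-0.0424],[0,0,0],0.0],
    [[-0.0156,0,-0.0424],[0,0,0],0.0],
    [[-0.0156,0,-0.0424],[0,0,0],0.0],
    [[0,0,0],[0,0,0],0.0],
    [[0,0,0],[0,0,0],0.0],
  ],
)

```text
time_s: 21.92
tcp_pos: [0.5448, 0.2211, 0.199]
ee_rot: [[-0.977, -0.003, 0.213], [-0.213, -0.002, -0.977], [0.003, -1.0, 0.001]]
wrist_force: [1.4, 0.2, -0.7]
gripper_width: 0.359
```

Run:
```python
from h import *
s=sense();c=cam('wrist');print(s['time_s'],s['tcp_pos'],s['gripper_width'],s['wrist_force'],s['ee_rot'].round(3))
im=capture('wrist');np.savez('w2.npz',K=c[0],r=c[1],t=c[2]);cv2.imwrite('pics/w2raw.png',im[:,:,::-1])
p=proj(c,[.558,.1655,.04])[0];print(p)
x,y=np.clip(p-[75,75],0,[410,270]).astype(int);print(x,y)
A=cv2.resize(im[:,70:490,::-1],(400,400));B=cv2.resize(im[y:y+150,x:x+150,::-1],(400,400),interpolation=cv2.INTER_CUBIC)
cv2.imwrite('pics/c5.png',np.hstack([A,B]))
```

```text
21.925 [0.54481573 0.22107169 0.19895392] 0.3591091385455362 [ 1.41363531  0.16232915 -0.73026424] [[-0.977 -0.003  0.213]
 [-0.213 -0.002 -0.977]
 [ 0.003 -1.     0.001]]
[277.38626513 131.35195577]
202 56
```

View pics/c5.png

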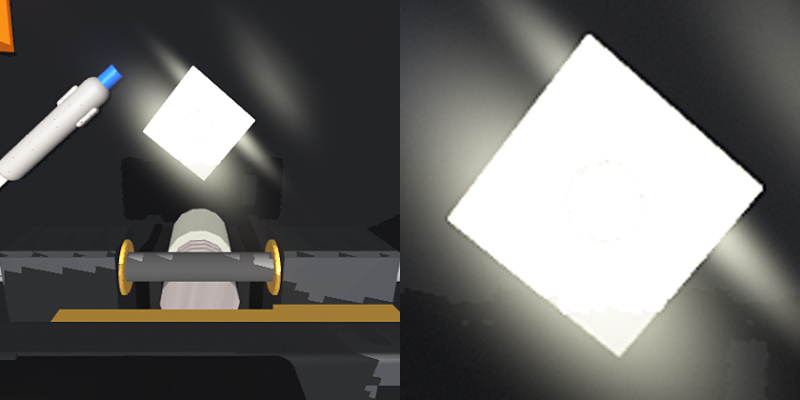

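Run:
```python
from h import *
w=np.load('w2.npz');c=(w['K'],w['r'],w['t']);im=cv2.imread('pics/w2raw.png')
g=im.min(2);x0,y0=202,56;cx,cy=x0+206/2.667,y0+203/2.667
yy,xx=np.nonzero(g<254);r=np.hypot(xx-cx,yy-cy);m=(r<20)
print(m.sum())
P=np.c_[xx[m],yy[m]].astype(np.float32)
print(P.min(0),P.max(0));e=cv2.fitEllipse(P);print(e)
(ex,ey),_,_=e
s=400/150
for n,p in [('fit',(ex,ey)),('eye',(cx,cy))]+[(q,(x0+q[0]/s,y0+q[1]/s)) for q in [(190,33),(364,188),(220,356),(48,219)]]: print(n,onz(c,p,.04).round(4))
S,D=cam('scene'),cam('side')
```

```text
92
[264. 116.] [293. 146.]
((278.3631591796875, 131.37083435058594), (29.206785202026367, 29.83114242553711), 6.554609298706055)
fit [0.5571 0.1653 0.04  ]
eye [0.5561 0.1658 0.04  ]
(190, 33) [0.5736 0.1114 0.04  ]
(364, 188) [0.502  0.1487 0.04  ]
(220, 356) [0.539  0.2196 0.04  ]
(48, 219) [0.6106 0.1835 0.04  ]
```

Call:
jog_arm(
  series=[
    [[0,0,0.0285],[0,0,0],0.0],
    [[0,0,0.0285],[0,0,0],0.0],
    [[0,0.03,0],[0,0,0],0.0],
    [[0,0.03,0],[0,0,0],0.0],
    [[0,0.03,0],[0,0,0],0.0],
    [[0,0.02,0],[0,0,0],0.0],
    [[0,0.014,0],[0,0,0],0.0],
    [[0,0,0],[0,0,0],0.0],
    [[0,0,0],[0,0,0],0.0],
    [[0,0,0],[0,0,0],0.0],
  ],
)

```text
time_s: 23.22
tcp_pos: [0.5584, 0.1662, 0.0774]
ee_rot: [[-0.977, 0.002, 0.213], [-0.213, 0.001, -0.977], [-0.002, -1.0, -0.001]]
wrist_force: [0.7, 0.4, -1.3]
gripper_width: 0.36
```

Run:
```python
from h import *
a=capture('scene');b=capture('side')
s=sense();print(s['time_s'],s['tcp_pos'],s['gripper_width'],s['wrist_force'],s['ee_rot'].round(3))
A=cv2.resize(a[160:260,305:405,::-1],(400,400),interpolation=cv2.INTER_CUBIC)
B=cv2.resize(b[140:230,230:320,::-1],(400,400),interpolation=cv2.INTER_CUBIC)
cv2.imwrite('pics/c6.png',np.hstack([A,B]))
```

```text
23.325 [0.55815521 0.16612372 0.07710051] 0.3571501437689023 [ 0.35900821  0.17217331 -1.14502075] [[-0.977  0.001  0.213]
 [-0.213  0.001 -0.977]
 [-0.001 -1.    -0.   ]]
```

View pics/c6.png

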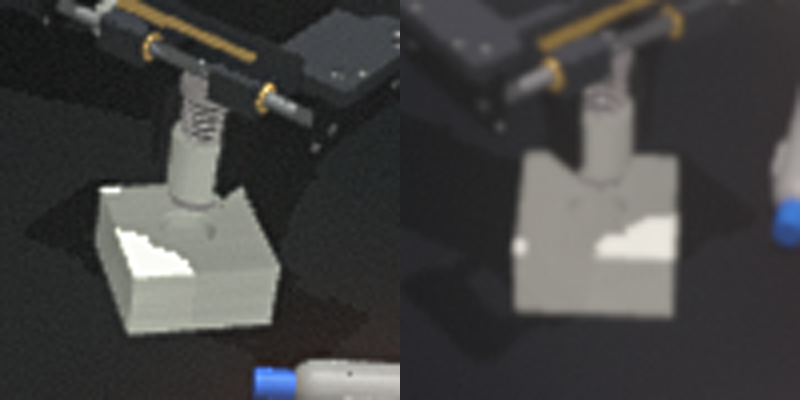

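Call:
jog_arm(
  series=[
    [[0.001,0.006,0],[0,0,0],0.0],
    [[0,0.006,0],[0,0,0],0.0],
    [[0,0.004,0],[0,0,0],0.0],
    [[0,0,0],[0,0,0],0.0],
    [[0,0,0],[0,0,0],0.0],
    [[0,0,0],[0,0,0],0.0],
  ],
)

```text
time_s: 24.08
tcp_pos: [0.557, 0.1658, 0.0606]
ee_rot: [[-0.977, 0.0, 0.213], [-0.213, 0.0, -0.977], [-0.0, -1.0, -0.0]]
wrist_force: [0.5, -0.6, -0.9]
gripper_width: 0.36
```

Call:
jog_arm(
  series=[
    [[0,0.001,0],[0,0,0],0.0],
    [[0,0.001,0],[0,0,0],0.0],
    [[0,0,0],[0,0,0],0.0],
  ],
)

```text
time_s: 24.45
tcp_pos: [0.5568, 0.1656, 0.0583]
ee_rot: [[-0.977, -0.0, 0.213], [-0.213, -0.0, -0.977], [0.0, -1.0, 0.0]]
wrist_force: [0.1, 0.1, 0.2]
gripper_width: 0.359
```

Call:
jog_arm(
  series=[
    [[0,0.001,0],[0,0,0],0.0],
    [[0,0.001,0],[0,0,0],0.0],
    [[0,0,0],[0,0,0],0.0],
  ],
)

```text
time_s: 24.82
tcp_pos: [0.5568, 0.1657, 0.0562]
ee_rot: [[-0.977, -0.0, 0.213], [-0.213, -0.0, -0.977], [0.0, -1.0, 0.0]]
wrist_force: [0.3, 0.3, -0.6]
gripper_width: 0.355
```

Already below the mouth with no resistance; continuing.

Call:
jog_arm(
  series=[
    [[0,0.001,0],[0,0,0],0.0],
    [[0,0.001,0],[0,0,0],0.0],
    [[0,0.001,0],[0,0,0],0.0],
    [[0,0,0],[0,0,0],0.0],
  ],
)

```text
time_s: 25.32
tcp_pos: [0.5568, 0.1656, 0.0532]
ee_rot: [[-0.977, -0.0, 0.213], [-0.213, -0.0, -0.977], [0.0, -1.0, 0.0]]
wrist_force: [-0.2, 0.2, -1.2]
gripper_width: 0.358
```

Call:
jog_arm(
  series=[
    [[0,0.001,0],[0,0,0],0.0],
    [[0,0.001,0],[0,0,0],0.0],
    [[0,0.001,0],[0,0,0],0.0],
    [[0,0,0],[0,0,0],0.0],
  ],
)

```text
time_s: 25.82
tcp_pos: [0.5568, 0.1656, 0.0502]
ee_rot: [[-0.977, -0.0, 0.213], [-0.213, -0.0, -0.977], [0.0, -1.0, 0.0]]
wrist_force: [1.2, -0.0, -1.1]
gripper_width: 0.362
```

Call:
jog_arm(
  series=[
    [[0,0.0007,0],[0,0,0],0.0],
    [[0,0,0],[0,0,0],0.0],
  ],
)

```text
time_s: 26.08
tcp_pos: [0.5568, 0.1656, 0.0496]
ee_rot: [[-0.977, -0.0, 0.213], [-0.213, -0.0, -0.977], [0.0, -1.0, 0.0]]
wrist_force: [-1.0, 0.1, -1.3]
gripper_width: 0.363
```

Call:
jog_arm(
  series=[
    [[0,0.0006,0],[0,0,0],0.0],
    [[0,0,0],[0,0,0],0.0],
  ],
)

```text
time_s: 26.32
tcp_pos: [0.5569, 0.1657, 0.0495]
ee_rot: [[-0.977, 0.0, 0.213], [-0.213, 0.0, -0.977], [-0.0, -1.0, 0.0]]
wrist_force: [-0.7, -0.1, 2.4]
gripper_width: 0.361
```

Call:
jog_arm(
  series=[
    [[0,0,0],[0,0,0],0.04],
    [[0,0,0],[0,0,0],0.05],
    [[0,0,0],[0,0,0],0.065],
    [[0,0,0],[0,0,0],0.065],
    [[0,0,0],[0,0,0],0.065],
    [[0,0,0],[0,0,0],0.065],
    [[0,-0.01,0],[0,0,0],0.065],
    [[0,-0.03,0],[0,0,0],0.065],
    [[0,-0.05,0],[0,0,0],0.065],
    [[0,-0.05,0],[0,0,0],0.065],
  ],
)

```text
time_s: 27.58
tcp_pos: [0.5567, 0.1655, 0.1912]
ee_rot: [[-0.977, 0.0, 0.213], [-0.213, -0.0, -0.977], [-0.0, -1.0, 0.0]]
wrist_force: [0.9, 0.6, 0.8]
gripper_width: 0.746
```

Call:
jog_arm(
  series=[
    [[0,-0.03,-0.04],[0,0,0],0.065],
    [[0,0,-0.05],[0,0,0],0.065],
    [[0,0,0],[0,0,0],0.065],
    [[0,0,0],[0,0,0],0.065],
  ],
)

```text
time_s: 28.08
tcp_pos: [0.5374, 0.2534, 0.2192]
ee_rot: [[-0.977, -0.0, 0.213], [-0.213, -0.0, -0.977], [0.0, -1.0, 0.0]]
wrist_force: [-0.4, 0.3, -0.9]
gripper_width: 0.749
```

Run:
```python
from h import *
a=capture('scene');b=capture('side')
s=sense();print(s['time_s'],s['tcp_pos'],s['gripper_width'])
S,D=cam('scene'),cam('side');X=[.557,.1655,.11];p=proj(S,X)[0];q=proj(D,X)[0]
A=cv2.resize(a[130:330,130:400,::-1],(400,296),interpolation=cv2.INTER_CUBIC);A2=cv2.resize(b[140:380,200:420,::-1],(400,436))
def sq(im,p):
    x,y=int(p[0]),int(p[1]); return cv2.resize(np.ascontiguousarray(im[y-25:y+65,x-45:x+45,::-1]),(300,300),interpolation=cv2.INTER_CUBIC)
out=np.zeros((600,800,3),np.uint8);out[:296,:400]=A;out[:436,400:]=A2;out[300:600,:300]=sq(a,p);B=sq(b,q)
out[440:600,400:560]=cv2.resize(B,(160,160));cv2.imwrite('pics/f.png',out);print(p-[int(p[0])-45,int(p[1])-25],p)
```

```text
28.175 [0.53771525 0.2526871  0.21901174] 0.7458570775842225
[45.4835459 25.5753195] [355.4835459 189.5753195]
```

View pics/f.png

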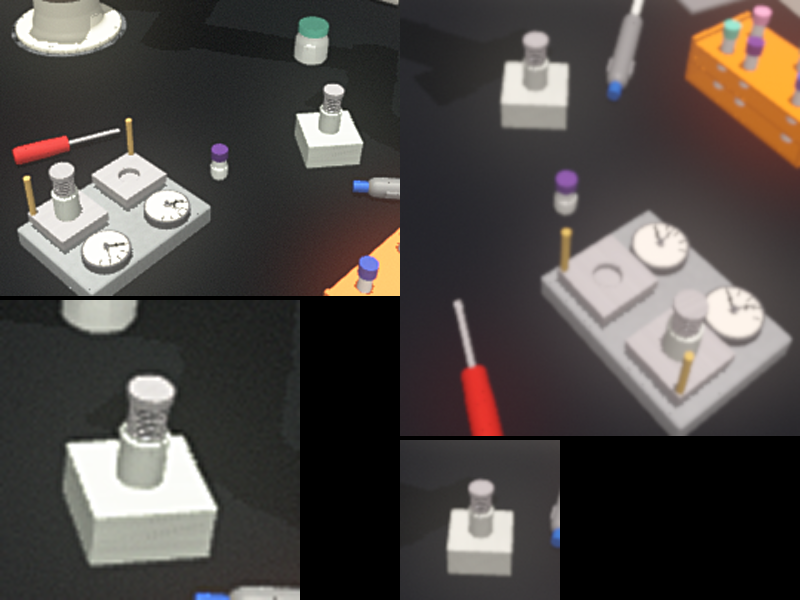

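```bash
python3 -c "
from station import *
print(finish_job())"
```

```text
the job is handed in; nothing more can be done
None
```

The left spring was the worn one. It now stands in the reject holder, and the job was handed in at about 28 s.

| Spring | Force at test height | Compression held (target 12 mm) | Verdict |
|---|---|---|---|
| Left (pressed first) | about 7 N | about 11.8 mm | worn |
| Right (pressed second) | about 13.5 N | about 11.8 mm | sound |

- **Test height:** I held each spring there for at least a second. I worked out the compression from the tool height, less the plate's sink at the measured force. The fingers hid the cap in the pictures, so I did not see the cap line up with the post. The dials moved the right way, but I did not read exact values from them.
- **Placing:** The foot entered the holder socket without resistance. The tool stopped at 49.5 mm, against 49.4 mm expected when fully home, with a slight rise in force. I then let go and backed clear.
- **Last pictures:** The worn spring is upright, with its cap within about a pixel of where a fully seated one should be. The right spring is still on its plate. The vial, jar and screwdriver look undisturbed.
- **Failed or disagreeing checks:** None failed. The socket position differed by up to 2 mm between measurements, and I used a middle value.

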